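# Extend the bottle brush and hold it over the sink

### The arm

A 6-joint arm with a two-finger parallel gripper is mounted at the origin on a cart in front of the work surface, level with it; the furniture and walls round the work are solid. World frame = base frame: x ahead of the robot, y to its left, z up, the work surface at z = 0. Lengths are in m, angles in degrees, forces in N, time in s.
With the tool pointing down it reaches from about 0.3 to 0.85 m from the base axis. Payload 5.4 kg.
Tool frame: the origin (TCP) lies midway between the tips of the shut fingers; the grasp point (between the pads) lies ctrl.grasp_offset behind it (ctrl.grasp_offset is the distance from the TCP to the grasp point, in m); z points along the fingers, y is the line along which they close (so a half turn about z gives the same grasp; the last joint's range is limited). The gripper opens to 85 mm and grips with 20 to 120 N. Pads are 22 mm wide; open, the fingers measure 114 mm over their backs; the gripper's body (76 mm by 85 mm) begins 54 mm behind the grasp point. The pads swing forward as they close: fully open they stand 13 mm farther back than shut.
Start: joints at [54.884, 9.076, 91.501, -0, 79.423, -12.038], TCP at [0.225, 0.529, 0.231] pointing down, gripper open.
Joint ranges: [-166.64, 166.64], [-54.1, 131.32], [10.49, 154.53], [-73.88, 253.88], [9.74, 151.15], [-171.62, 171.62]. Speed limits (degrees/s): [147.25, 147.25, 180, 180, 180, 180].

### API

Orientations are given as [roll, pitch, yaw] about the fixed x, y, z axes, in that order (R = Rz(yaw) Ry(pitch) Rx(roll)).
In Python, from station import ctrl, eyes, ticket gives the robot as it stands.
- The arm moves only by the tool carry_out, never from a script. Its argument "motion" is a list of rows, each a list of 7 numbers: the turn, a rotation vector about the tool's x, y, z normalised to -1 to 1, where 1 is pi/2 rad, then the shift along the tool's x, y, z normalised to -1 to 1, where 1 is 0.2 m, then the opening, from -1 (shut) to 1 (fully open). A call has 1 to 10 rows; each row shifts and turns the commanded pose from where the row before left it, along the tool's axes as they then stand; what a row does not reach is not made up. A row lasts 1/12 s, in which the tool goes at most 41.7 mm and 7.16 degrees, less where a joint would pass 70% of its speed; a pose out of reach is approached as far as the arm can. A call with a number of a shift or a turn outside -1 to 1 is refused whole. A call with a gripper value outside its range is refused whole. The fingers move at their own pace and stop on an object; the grip force is fixed at half the most. Time passes only in rows, so rows that do not move let the fingers close. It gives the time, the measured TCP pose, the force, the opening and the grip force at its end, in the units of the state.
- ctrl.get_obs(): the state, without advancing time (a new reading comes with each control period).
- eyes.get_image(name): name is "side" or "top" or "wrist"; returns the picture (480x640x3 uint8, red, green, blue); there is no depth.
- eyes.calibration(name): a dict with "camera_matrix" (3x3 intrinsics, pixels), "dist" ([k1, k2, p1, p2, k3] as OpenCV has them; the pictures are not rectified), "R" (3x3) and "t" (3): a world point X has camera coordinates R X + t. Camera axes: x right, y down, z forward; pixel columns grow to the right and rows downward; lengths in m; the calibration is good to about 2 mm. A picture is of the moment at which its call begins: read the wrist's pose just before it. calibration takes no time and is no camera call; for the wrist camera it gives the pose at the moment of the call.
- ticket.close_job(): hands the job in; it is judged then, once.
The state is a dict: "clock": time; "joint_positions": joint angles; "qvel": joint speeds; "tau": joint torques, N m; "position": TCP position; "eef_rot": TCP orientation; "contact_force": force on the tool from outside, world axes, zero at the start; "ft_torque": the same for the moment, N m; "grip_width": finger opening in m; "finger_force": force on a finger pad.
Only numpy, scipy, OpenCV 4.12 (cv2) and the standard library are available. Lean on these libraries where they do the work, as an engineer would, in place of code of your own. Each camera call takes 0.05 s, during which the arm holds its last target. There are 200 camera calls.

### The job

Two brushes stand in stoneware caddies beside the sink; take the extending bottle brush, the one with a push button on the side of its handle. While it stands in its caddy, press the button, pull the handle up past the first stop to the second stop, and let the button spring back out so that the handle locks there. Then lift the brush out and finish while still holding it, locked and with its button out, upright above the sink and with its bristles higher than the worktop; leave the other brush, both caddies and the other things standing where they were.

Things in the scene. Friction and masses are not known exactly. Their poses are not given: they have to be found in the camera images.
- bottle_brush: Extending bottle brush upright in its caddy, 0.39 kg. Origin: lowest point of the bristles, on the axis; z up to the handle; the button is on its -x side. Bristles 42 mm across, z 0-52 mm; plug 46 across, z 52-64; drip collar 60 across, z 64-71, rests on the caddy's rim; steel core 20 across up to z 155, on which the grey handle slides: 34 (x) by 28 (y), 90 long, z 72-162 when stowed.
- telescope (a joint): Rise of the handle on the core, m: 0 stowed and locked; first stop 0.035 (play 1.5 mm); second stop: locks at 0.0685, hard end 0.0715. Button in: slides freely (0.5 N plus its 0.8 N weight) past the first stop. Let go between stops it stays, unlocked, the button 4 mm in; the button springs right out where the catch meets a slot. Pulling while locked or at the end lifts the whole brush.
- release_button (a joint): Travel of the button, m: 0 out (catch engaged), 0.006 fully in; the catch is free beyond 0.0045. Spring 4 N at first, 10 N fully in: a grasp of 20 to 30 N across the brush's x, over the button and the handle's back, presses it in. A grasp across y takes the plain flanks and leaves it out.
- button_face (a point): Centre of the button's outer face. Button 14 mm wide (y) and 21 mm high, standing 7 mm out of the handle's face, 24 mm from the brush's axis; it is pressed along +x of the brush's frame, towards the axis. It rides with the handle.
- handle_mid (a point): Point on the brush's axis inside the handle, level with the button's middle, 24 mm below the handle's top and 66 mm above its foot; axes as the brush's. It rides with the handle.
- caddy: White stoneware cup in which the bottle brush stands, loose, 1.1 kg: 66 mm across (foot 76 mm), 78 mm high, bore 50 mm. Origin: centre of its underside. The seated brush's origin is 14 mm above it.
- plain_brush: The other brush: same form, same size, but no button, and its handle is fixed. Stands in plain_caddy. Origin: lowest point of the bristles; z up; handle top at z 160 mm.
- plain_caddy: Caddy of the plain brush, like the other one. Origin: centre of its underside. It stands 120 to 160 mm to the right (-y) of the other caddy.
- over_sink (a point): A fixed point at worktop level over the front part of the sink's basin, clear of the tap and of the wall cabinets. The basin's opening runs from 55 mm in front of it to 200 mm beyond it in x, and from 115 mm right (-y) to 215 mm left (+y) of it.
- honey: Honey jar, 64 mm across, 87 mm high, bystander. Origin: centre of its underside.
- coffee_jar: Tall coffee jar with screw lid, 82 mm across, 194 mm high, bystander. Origin: centre of its underside.
- tuna: Low tin, 87 mm across, 40 mm high, bystander. Origin: centre of its underside.
- mug_0: White latte mug, 114 mm high, bystander. Origin: centre of its underside.
Mind the look-alikes: they are no part of the job. What is shaped like the bottle_brush but blue or yellow is not meant.

How it is judged (in metres and radians):
On the way:
1. the handle is locked at the second stop, the button out again, with the brush still standing in its caddy (value of joint telescope above 0.066 m and value of joint release_button below 0.002 m and z of bottle_brush in the frame of caddy below 0.03 m and horizontal distance between bottle_brush and caddy below 0.012 m), for 0.2 s.
At the end, for the whole second after the job is handed in: Gripper holding the brush, handle locked at the second stop (telescope over 66 mm), button out (under 2 mm), bristle tip over the sink's basin (inside its opening) and above worktop level, brush within 15 degrees of upright, moving under 30 mm/s (value of joint telescope above 0.066 m and value of joint release_button below 0.002 m and x of bottle_brush in the frame of over_sink between -0.05 and 0.19 m and y of bottle_brush in the frame of over_sink between -0.105 and 0.205 m and height (world z) of bottle_brush above 0 m and angle between bottle_brush's own z axis and vertical below 0.26 rad and linear speed of bottle_brush below 0.03 m/s and contact force between the fingers and bottle_brush above 1 N); the arm keeps its last pose, push and grip.
It fails at once if the plain brush or its caddy is shifted by more than 25 mm or tipped (distance of any of plain_brush, plain_caddy from where it was at the start of the episode above 0.025 m or angle between plain_brush's own z axis and vertical above 0.2 rad).
It fails at once if the bottle brush's caddy is shifted by more than 50 mm or tipped over (distance of caddy from where it was at the start of the episode above 0.05 m or angle between caddy's own z axis and vertical above 0.35 rad).
It fails at once if a bystander (honey, coffee jar, tin, mug) is shifted by more than 25 mm (distance of any of honey, coffee_jar, tuna, mug_0 from where it was at the start of the episode above 0.025 m).
It also fails if it takes over 54 s, if anything falls off the work surface, if the arm or the gripper's body presses on something with over 40 N, if the wrist force passes 120 N, or if a joint passes its speed limit or range.

## Working session

There is one attempt and no reset: what is moved stays moved. The work goes in short steps, Python scripts to look and compute and a tool call to move; the robot and the scene stay as the last step left them, time stands still between calls to the robot, and variables do not carry over. Pictures are saved under pics/ and viewed, at most 10 in all, crops included, and the job is handed in when it is done.

Besides the shell and the picture viewer there is one more tool, called after "Emit:" as a command line: name --pt "numbers of a row" for each row, then --argument value for the rest. carry_out: Moves the arm, as the interface text tells. Scaled input: -1 to 1 covers 0.2 m each way for a shift and pi/2 rad each way for a turn. Its arguments: {"type":"object","properties":{"motion":{"type":"array","items":{"type":"array","items":{"type":"number"}}}},"required":["motion"]}

```bash
mkdir -p pics; ls
python3 - <<'E'
from station import ctrl, eyes
import cv2,numpy as np
ims=[eyes.get_image(n) for n in("side","top","wrist")]
for n,i in zip(("side","top","wrist"),ims):
    cv2.imwrite(f"pics/{n}0.png",i[:,:,::-1]); c=eyes.calibration(n)
    print(n,np.round(c["camera_matrix"],1).tolist(),np.round(c["dist"],3),np.round(-np.array(c["R"]).T@c["t"],3),np.round(c["R"],2).tolist())
print(ctrl.get_obs(),ctrl.grasp_offset)
E
```

```text
pics
side [[571.9, 0.0, 322.0], [0.0, 571.9, 238.9], [0.0, 0.0, 1.0]] [-0.184  0.     0.     0.     0.   ] [ 0.063 -0.388  1.19 ] [[0.57, -0.82, 0.01], [-0.71, -0.5, -0.49], [0.41, 0.27, -0.87]]
top [[445.7, 0.0, 319.1], [0.0, 445.7, 244.0], [0.0, 0.0, 1.0]] [-0.022  0.     0.     0.     0.   ] [ 0.411 -0.043  1.262] [[0.02, -1.0, 0.02], [-0.99, -0.02, -0.15], [0.15, -0.02, -0.99]]
wrist [[371.7, 0.0, 319.6], [0.0, 371.7, 241.4], [0.0, 0.0, 1.0]] [-0.008  0.     0.     0.     0.   ] [0.161 0.557 0.374] [[0.39, 0.92, -0.0], [0.88, -0.38, 0.27], [0.25, -0.11, -0.96]]
{'clock': 0.15, 'joint_positions': array([ 5.48853943e+01,  9.10452721e+00,  9.15560039e+01,  3.50377476e-04,
        7.94229599e+01, -1.20394703e+01]), 'qvel': array([-0.10162367, -0.20883805, -0.11626486,  0.07297523, -0.0518117 ,
       -0.05283055]), 'tau': array([ 5.31178175e-04, -3.96375346e+01, -3.31785321e+01, -1.72156979e-04,
        5.44354582e-03, -5.62395954e-06]), 'position': array([0.22512375, 0.52859262, 0.23053787]), 'eef_rot': array([-1.79918417e+02, -1.77517603e-02,  1.56924787e+02]), 'contact_force': array([ 0.40726566, -0.18101911, -0.3857403 ]), 'ft_torque': array([-0.01817888, -0.02095925,  0.00195886]), 'finger_force': 0.0, 'grip_width': 0.08516559003846522} 0.0187
```

View pics/top0.png

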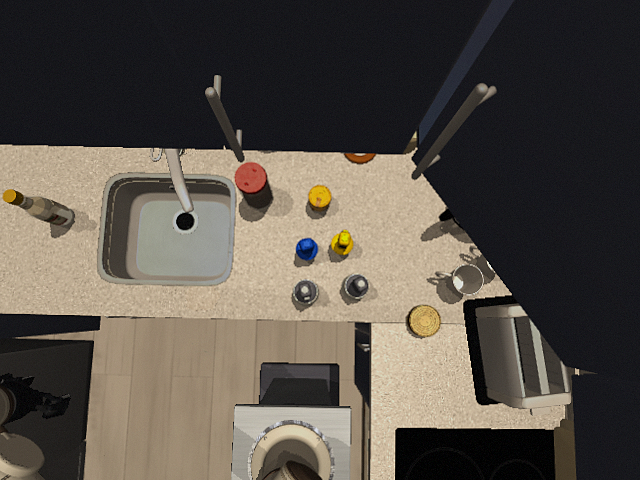

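View pics/side0.png

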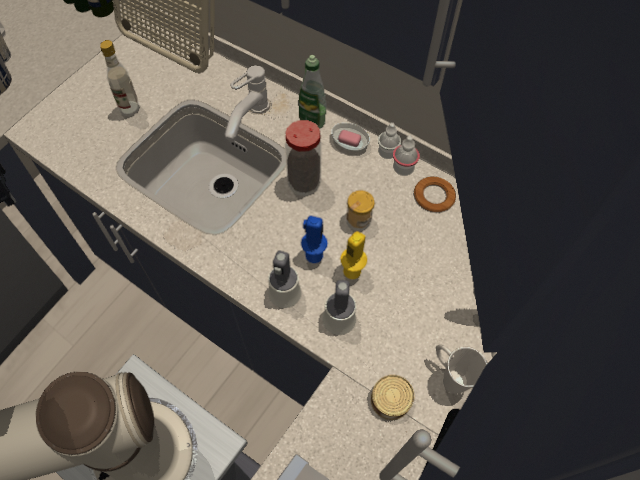

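Candidates: grey brush with a dark and light bump on its handle at side (281,275) / top (305,292); plain grey brush at side (341,305) / top (356,287); blue at side (314,238) and yellow at side (354,255), which are look-alikes. The task puts the plain caddy to the right, so I choose the left grey one and check it in a close crop.

Run:
```python
import cv2,numpy as np
s=cv2.imread("pics/side0.png")[240:340,245:375]; t=cv2.imread("pics/top0.png")[265:315,280:380]
a=cv2.resize(s,None,fx=4,fy=4,interpolation=cv2.INTER_CUBIC); b=cv2.resize(t,(520,260)[::1] if 0 else (400,200),interpolation=cv2.INTER_CUBIC)
o=np.zeros((600,520,3),np.uint8); o[:400]=a; o[400:600,:400]=b; cv2.imwrite("pics/crop0.png",o)
```

```text
(no output)
```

View pics/crop0.png

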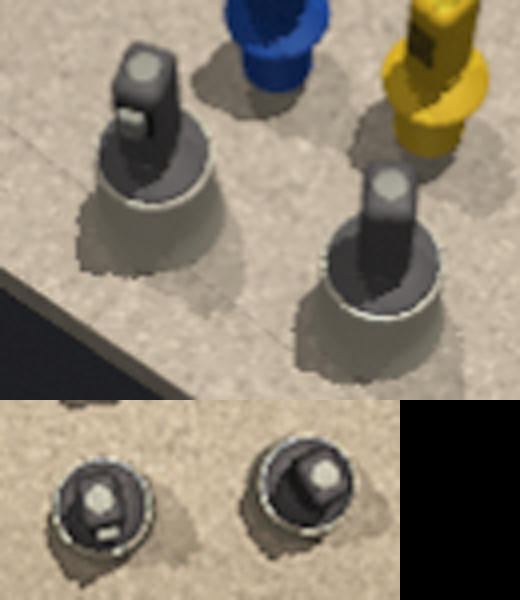

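The crop confirms it: the left grey brush has a light button at side (278,270) and top (307,298). The right grey brush has none. Triangulating next.

```bash
cat > h.py <<'E'
from station import ctrl, eyes
import cv2,numpy as np
from scipy.spatial.transform import Rotation as Ro
def ray(n,p,c=None):
    c=c or eyes.calibration(n); R=np.array(c["R"]); 
    u=cv2.undistortPoints(np.array([[p]],float),np.array(c["camera_matrix"]),np.array(c["dist"]))[0,0]
    d=R.T@np.r_[u,1]; return -R.T@np.array(c["t"]).ravel(), d/np.linalg.norm(d)
def atz(n,p,z):
    o,d=ray(n,p); return o+d*(z-o[2])/d[2]
def tri(*v):
    A=0;b=0
    for n,p in v:
        o,d=ray(n,p); P=np.eye(3)-np.outer(d,d); A=A+P; b=b+P@o
    return np.linalg.solve(A,b)
def proj(n,X):
    c=eyes.calibration(n); return cv2.projectPoints(np.array([X],float),cv2.Rodrigues(np.array(c["R"]))[0],np.array(c["t"],float),np.array(c["camera_matrix"]),np.array(c["dist"]))[0][0,0]
E
python3 - <<'E'
from h import *
np.set_printoptions(precision=4,suppress=True)
for nm,s,t,z in (("top",(281.25,256.75),(304.5,289.5),.176),("btn",(278,270.25),(306.75,298.25),.152),("plaintop",(342.5,286.25),(361.25,283.75),.174),("rim",(283.7,278.7),(305.5,292),.08)):
    print(nm,tri(("side",s),("top",t)),atz("side",s,z),atz("top",t,z))
for nm,t,z in (("blue",(307,245),.17),("yel",(344,237),.17),("honey",(319,192),.087),("coffee",(251,178),.194),("sinkFL",(104,283),0),("sinkFR",(234,283),0),("sinkBL",(104,175),0),("sinkBR",(236,175),0)): print(nm,atz("top",t,z))
E
```

```text
top [ 0.4598 -0.0277  0.1795] [ 0.4622 -0.0275  0.176 ] [ 0.459  -0.0267  0.176 ]
btn [ 0.4394 -0.0335  0.1593] [ 0.4431 -0.0321  0.152 ] [ 0.4386 -0.0324  0.152 ]
plaintop [ 0.4763 -0.1646  0.1804] [ 0.4795 -0.1637  0.174 ] [ 0.4762 -0.1647  0.174 ]
rim [ 0.4578 -0.0294  0.0834] [ 0.4602 -0.0295  0.08  ] [ 0.4567 -0.028   0.08  ]
blue [ 0.569  -0.0298  0.17  ]
yel [ 0.5914 -0.1212  0.17  ]
honey [ 0.727  -0.0576  0.087 ]
coffee [0.7294 0.1126 0.194 ]
sinkFL [0.4713 0.5409 0.    ]
sinkFR [0.4803 0.1751 0.    ]
sinkBL [0.7854 0.5701 0.    ]
sinkBR [0.7951 0.185  0.    ]
```

Emit:
carry_out --pt "0 0 0.0722 0 0 0 1" --pt "0 0 0.0722 0 0 0 1" --pt "0 0 0.0722 0 0 0 1" --pt "0 0 0.0722 0 0 0 1" --pt "0 0 0.0722 0 0 0 1" --pt "0 0 0.0722 0 0 0 1" --pt "0 0 0.0722 0 0 0 1" --pt "0 0 0.0722 0 0 0 1" --pt "0 0 0 -0.1 0.02 0 1" --pt "0 0 0 -0.18 0.025 0 1"

```text
clock: 0.98
position: [0.2478, 0.4781, 0.2309]
eef_rot: [-180.0, -0.0, 105.1]
contact_force: [1.0, -0.6, 0.5]
grip_width: 0.0854
finger_force: 0.0
```

Emit:
carry_out --pt "0 0 0 -0.18 0.025 0 1" --pt "0 0 0 -0.18 0.025 0 1" --pt "0 0 0 -0.18 0.025 0 1" --pt "0 0 0 -0.18 0.025 0 1" --pt "0 0 0 -0.18 0.025 0 1" --pt "0 0 0 -0.18 0.025 0 1" --pt "0 0 0 -0.18 0.025 0 1" --pt "0 0 0 -0.18 0.025 0 1" --pt "0 0 0 -0.18 0.025 0 1" --pt "0 0 0 -0.18 0.025 0 1"

```text
clock: 1.82
position: [0.3898, 0.1405, 0.2312]
eef_rot: [180.0, -0.0, 104.9]
contact_force: [0.4, -0.9, 0.2]
grip_width: 0.0855
finger_force: 0.0
```

Emit:
carry_out --pt "0 0 0 -0.18 0.025 0 1" --pt "0 0 0 -0.18 0.025 0 1" --pt "0 0 0 -0.18 0.025 0 1" --pt "0 0 0 -0.18 0.025 0 1" --pt "0 0 0 -0.1 0.02 0 1" --pt "0 0 0 0 0 0 1" --pt "0 0 0 0 0 0 1" --pt "0 0 0 0 0 0 1"

```text
clock: 2.48
position: [0.4546, -0.0094, 0.231]
eef_rot: [-180.0, -0.1, 104.9]
contact_force: [1.0, -0.4, -0.6]
grip_width: 0.0852
finger_force: 0.0
```

Run:
```python
from h import *
s=ctrl.get_obs(); print(s["clock"],s["position"],s["eef_rot"],s["joint_positions"])
cv2.imwrite("pics/w1.png",eyes.get_image("wrist")[:,:,::-1])
a=np.radians(15);X=np.array([.460,-.0275,0])
for q in ([0,0,.176],[-.024*np.cos(a),-.024*np.sin(a),.152]): print(proj("wrist",X+q))
```

```text
2.4833 [ 0.45462773 -0.00937907  0.23098512] [-1.79961438e+02 -5.09232063e-02  1.04948866e+02] [-1.64864115e+01 -9.33779954e+00  1.09918451e+02  2.37367180e-02
  7.94788096e+01 -3.14396410e+01]
[321.04878933 296.21109666]
[283.44812227 280.74627247]
```

View pics/w1.png

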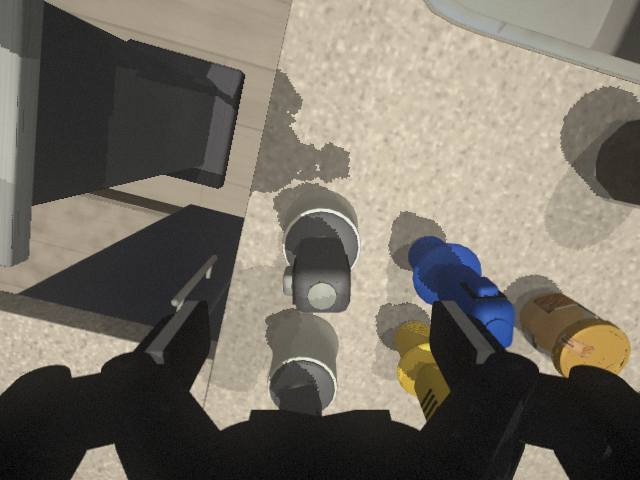

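The wrist view shows the handle top at (321,294) and the button at (286,281) on its left, within 2 px of prediction. The closing line is aligned with the brush's x. Descending.

Emit:
carry_out --pt "0 0 0 -0.088 0 0 1" --pt "0 0 0 0 0 0 1" --pt "0 0 0 0 0 0.1 1" --pt "0 0 0 0 0 0.1 1" --pt "0 0 0 0 0 0.1 1" --pt "0 0 0 0 0 0.1 1" --pt "0 0 0 0 0 0.1 1" --pt "0 0 0 0 0 0 1" --pt "0 0 0 0 0 0 1"

```text
clock: 3.28
position: [0.4586, -0.0258, 0.1307]
eef_rot: [-179.9, -0.1, 105.0]
contact_force: [0.2, 0.6, 0.1]
grip_width: 0.0853
finger_force: 0.0
```

Emit:
carry_out --pt "0 0 0 0 0 0 -0.1" --pt "0 0 0 0 0 0 -0.1" --pt "0 0 0 0 0 0 -0.1" --pt "0 0 0 0 0 0 -1" --pt "0 0 0 0 0 0 -1" --pt "0 0 0 0 0 0 -1" --pt "0 0 0 0 0 0 -1" --pt "0 0 0 0 0 0 -1" --pt "0 0 0 0 0 0 -1" --pt "0 0 0 0 0 0 -1"

```text
clock: 4.12
position: [0.4605, -0.0273, 0.1324]
eef_rot: [179.9, 0.1, 104.9]
contact_force: [-0.0, 0.8, 6.6]
grip_width: 0.0332
finger_force: 60.4
```

Run:
```python
from h import *
a=eyes.get_image("side")[200:340,215:395]; b=eyes.get_image("wrist")
o=np.zeros((600,800,3),np.uint8); o[:420,:540]=cv2.resize(a,None,fx=3,fy=3); o[360:,480:]=cv2.resize(b,(320,240))
cv2.imwrite("pics/g1.png",o[:,:,::-1])
```

```text
(no output)
```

View pics/g1.png

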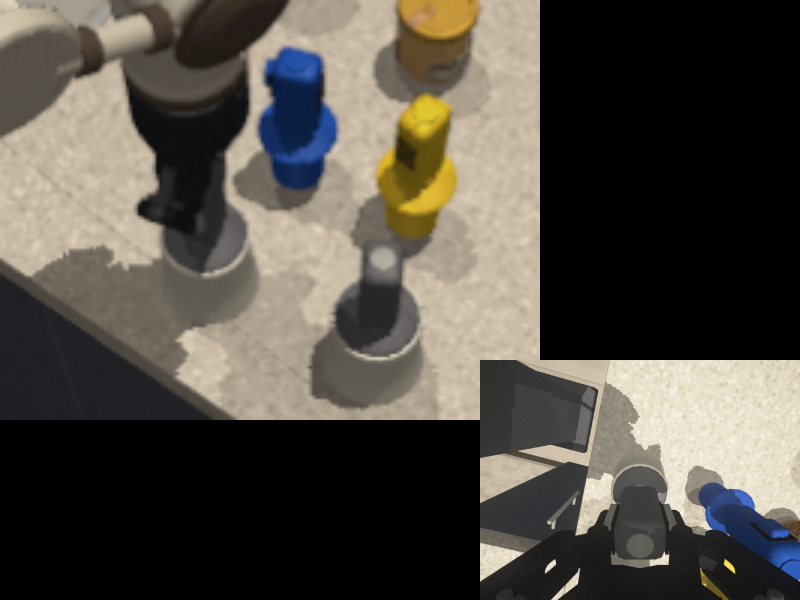

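Gripped at 33 mm, so the button is pressed in. Pulling up now.

Emit:
carry_out --pt "0 0 0 0 0 -0.02 -1" --pt "0 0 0 0 0 -0.04 -1" --pt "0 0 0 0 0 -0.06 -1" --pt "0 0 0 0 0 -0.06 -1" --pt "0 0 0 0 0 -0.06 -1" --pt "0 0 0 0 0 -0.06 -1" --pt "0 0 0 0 0 -0.04 -1" --pt "0 0 0 0 0 -0.012 -1" --pt "0 0 0 0 0 0 -1" --pt "0 0 0 0 0 0 -1"

```text
clock: 5.05
position: [0.4596, -0.027, 0.2014]
eef_rot: [180.0, 0.0, 104.9]
contact_force: [0.2, -0.0, -0.3]
grip_width: 0.0335
finger_force: 60.1
```

Run:
```python
from h import *
s=ctrl.get_obs(); print(s["position"],s["contact_force"])
a=eyes.get_image("side")[180:320,215:395]; b=eyes.get_image("wrist")
o=np.zeros((600,800,3),np.uint8); o[:420,:540]=cv2.resize(a,None,fx=3,fy=3); o[360:,480:]=cv2.resize(b,(320,240))
cv2.imwrite("pics/g2.png",o[:,:,::-1])
```

```text
[ 0.45962159 -0.02704838  0.20139638] [ 0.19162069 -0.0312899  -0.30901304]
```

View pics/g2.png

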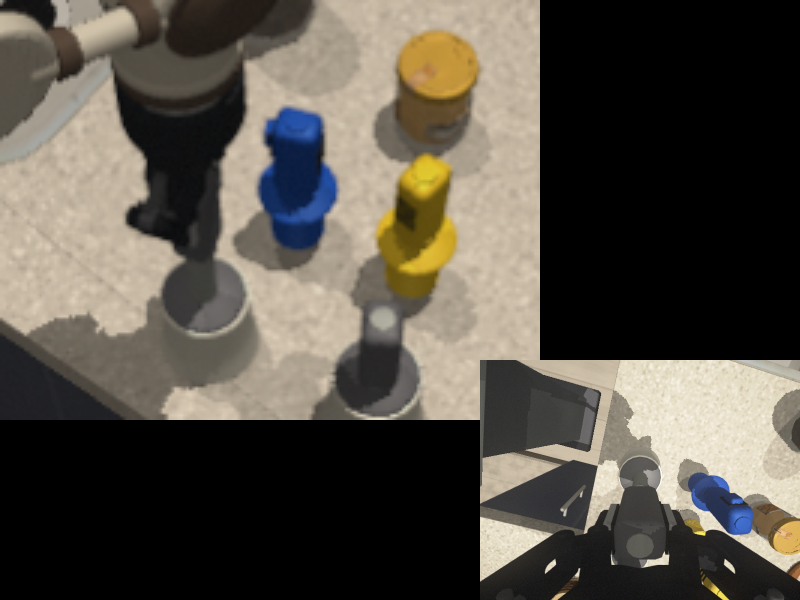

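Emit:
carry_out --pt "0 0 0 0 0 -0.006 -1" --pt "0 0 0 0 0 0 -1" --pt "0 0 0 0 0 0 -1" --pt "0 0 0 0 0 0 -1"

```text
clock: 5.48
position: [0.4596, -0.027, 0.2027]
eef_rot: [-180.0, -0.0, 104.9]
contact_force: [1.0, -0.3, -1.5]
grip_width: 0.0333
finger_force: 60.2
```

Emit:
carry_out --pt "0 0 0 0 0 -0.006 -1" --pt "0 0 0 0 0 0 -1" --pt "0 0 0 0 0 0 -1" --pt "0 0 0 0 0 0 -1"

```text
clock: 5.82
position: [0.4595, -0.027, 0.204]
eef_rot: [-180.0, -0.0, 104.9]
contact_force: [0.1, 0.0, -2.3]
grip_width: 0.0331
finger_force: 60.2
```

Emit:
carry_out --pt "0 0 0 0 0 0 -1" --pt "0 0 0 0 0 0 -1"

```text
clock: 5.98
position: [0.4595, -0.027, 0.204]
eef_rot: [-180.0, -0.0, 104.9]
contact_force: [0.1, -0.1, -2.2]
grip_width: 0.0333
finger_force: 60.2
```

At the hard end the force begins to carry the brush. Opening so the button springs out.

Emit:
carry_out --pt "0 0 0 0 0 0 1" --pt "0 0 0 0 0 0 1" --pt "0 0 0 0 0 0 1" --pt "0 0 0 0 0 0 1" --pt "0 0 0 0 0 0 1" --pt "0 0 0 0 0 0 1" --pt "0 0 0 0 0 0 1" --pt "0 0 0 0 0 0 1"

```text
clock: 6.65
position: [0.4597, -0.0271, 0.2042]
eef_rot: [180.0, 0.0, 104.9]
contact_force: [0.6, -0.2, -0.8]
grip_width: 0.0855
finger_force: 0.0
```

Emit:
carry_out --pt "0 0 0 0 0 -0.1 1" --pt "0 0 0 0 0 -0.15 1" --pt "0 0 0 0 0 -0.15 1" --pt "0 0 0 0 0 -0.1 1" --pt "0 0 0 0 0 0 1" --pt "0 0 0 0 0 0 1"

```text
clock: 7.15
position: [0.4603, -0.0273, 0.3053]
eef_rot: [179.9, 0.1, 104.9]
contact_force: [-0.2, 0.1, -1.2]
grip_width: 0.0849
finger_force: 0.0
```

Run:
```python
from h import *
s=ctrl.get_obs(); print(s["position"],s["eef_rot"],s["joint_positions"])
cw=eyes.get_image("wrist"); a=eyes.get_image("side")[180:320,215:395]
a0=np.radians(15);X=np.array([.460,-.0265,0])
for q in ([0,0,.2455],[-.024*np.cos(a0),-.024*np.sin(a0),.2215],[0,0,.176]): print(proj("wrist",X+q),proj("side",X+q)-[215,180])
o=np.zeros((600,800,3),np.uint8); o[:280,:360]=cv2.resize(a,None,fx=2,fy=2); o[120:,320:]=cw[:,80:560]
cv2.imwrite("pics/g3.png",o[:,:,::-1])
```

```text
[ 0.46029884 -0.02725856  0.30529631] [1.79863390e+02 9.10374690e-02 1.04938086e+02] [-1.84601916e+01 -1.08656400e+01  1.02899200e+02 -8.06698708e-04
  8.78022774e+01 -3.33983562e+01]
[322.04240396 263.26668848] [63.2924048  60.24783394]
[283.90661013 250.88088989] [59.31430572 76.66026246]
[321.59262199 232.85852532] [65.18635316 77.28714847]
```

View pics/g3.png

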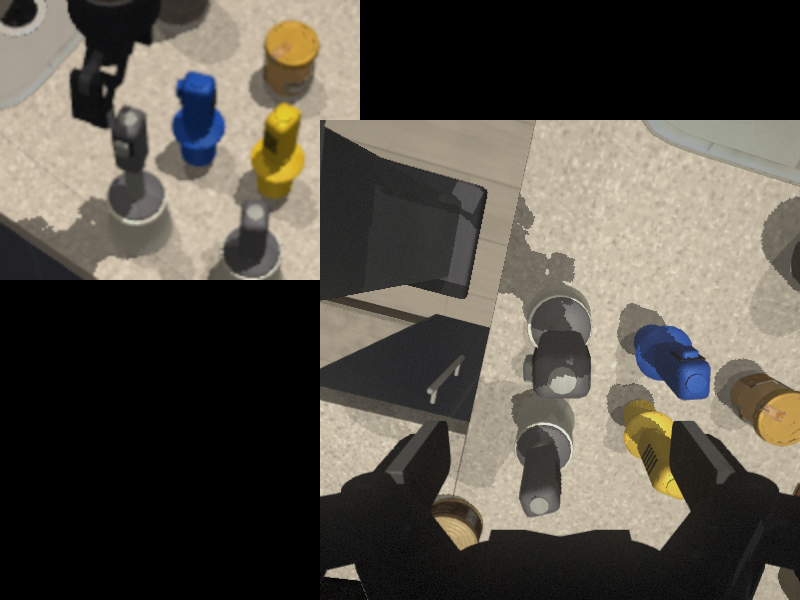

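Run:
```python
import cv2
g=cv2.imread("pics/g3.png",0)
for r in (362,366,370,374,378,382): print(r,g[r,516:546])
g=cv2.imread("pics/w1.png",0)
print("w1 before")
for r in (276,280,284,288): print(r,g[r,276:306])
```

```text
362 [156 161 156 160 164 165 157 132  85  81  84  89  80  89  88  77  45  39
  47  57  61  60  61  60  65  63  66  64  63  64]
366 [164 173 171 166 159 163 165  94  91  95  98  98  99 103 100 100  69  48
  48  52  56  60  61  61  60  62  67  66  64  64]
370 [148 151 155 156 155 153 154 103  92  92  97 103 102 101 101 103  61  43
  49  52  60  60  59  61  66  66  62  66  68  69]
374 [170 169 154 158 161 166 169 106  88  93  96  98  96  96  96  80  60  42
  52  54  59  58  63  61  61  62  66  64  66  64]
378 [191 187 182 178 182 187 192 115  88  88  90  98  97  96  97  96  81  47
  53  53  56  59  60  60  64  63  65  66  65  67]
382 [181 187 186 185 183 183 181 183 180 184 174 161 158 155 155 153 101  58
  52  57  59  63  63  64  64  64  64  67  66  67]
w1 before
276 [163 165 168 164 165 162 160 108 114 126 138 138 139 140 141 141  69  54
  52  62  71  77  80  80  86  88  92  95  95  99]
280 [174 165 157 154 155 159 142 126 144 159 170 180 183 187 186 187  82  52
  62  73  81  86  90  91  96 100 104 107 109 109]
284 [161 162 164 165 163 164 167 118 136 155 174 180 183 187 192 165  74  53
  63  76  88  89  95  99 104 106 112 117 122 123]
288 [158 161 162 164 165 168 173 107 121 133 146 148 155 159 179 123  71  53
  62  70  87  90  91  97  99 106 107 113 117 119]
```

The wrist view shows the handle top at (322,261), as predicted for the second stop, where stowed would be row 233. The button protrudes 9 px, the same as before, so it is out and the handle is locked. Turning 90° for the flank grasp.

Emit:
carry_out --pt "0 0 0.0769 0 0 0 1" --pt "0 0 0.0769 0 0 0 1" --pt "0 0 0.0769 0 0 0 1" --pt "0 0 0.0769 0 0 0 1" --pt "0 0 0.0769 0 0 0 1" --pt "0 0 0.0769 0 0 0 1" --pt "0 0 0.0769 0 0 0 1" --pt "0 0 0.0769 0 0 0 1" --pt "0 0 0.0769 0 0 0 1" --pt "0 0 0.0769 0 0 0 1"

```text
clock: 8.08
position: [0.4588, -0.0268, 0.3022]
eef_rot: [-179.8, 0.1, 35.4]
contact_force: [0.1, 0.6, 0.3]
grip_width: 0.0854
finger_force: 0.0
```

Emit:
carry_out --pt "0 0 0.0769 0 0 0 1" --pt "0 0 0.0769 0 0 0 1" --pt "0 0 0.0772 0 0 0 1" --pt "0 0 0 0 0 0 1" --pt "0 0 0 0 0 0 1" --pt "0 0 0 0 0 0 1"

```text
clock: 8.58
position: [0.4592, -0.0269, 0.3032]
eef_rot: [-179.9, 0.1, 15.1]
contact_force: [0.5, -0.1, 0.8]
grip_width: 0.085
finger_force: 0.0
```

Run:
```python
from h import *
s=ctrl.get_obs(); print(s["clock"],s["position"],s["eef_rot"],s["joint_positions"])
cw=eyes.get_image("wrist"); X=np.array([.460,-.0265,.2455]); print(proj("wrist",X))
cv2.imwrite("pics/w4.png",cw[:,:,::-1])
```

```text
8.5833 [ 0.45924119 -0.02693177  0.30317498] [-1.79946227e+02  8.24950819e-02  1.51072854e+01] [-1.84634025e+01 -1.07783858e+01  1.03059204e+02 -8.13364055e-04
  8.78176517e+01  5.64293825e+01]
[320.68625497 260.06788795]
```

View pics/w4.png

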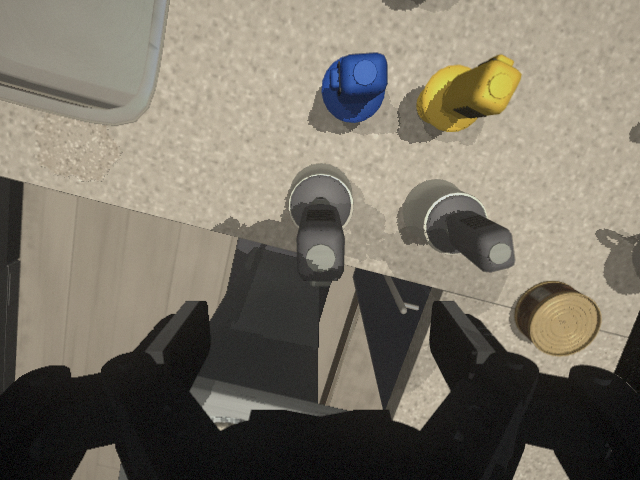

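The handle top is at (320,256), centred between the fingers and within 4 px of prediction. Its flanks face the pads. Descending and gripping.

Emit:
carry_out --pt "0 0 0 0 0 0.08 1" --pt "0 0 0 0 0 0.12 1" --pt "0 0 0 0 0 0.12 1" --pt "0 0 0 0 0 0.1 1" --pt "0 0 0 0 0 0.09 1" --pt "0 0 0 0 0 0 1" --pt "0 0 0 0 0 0 1"

```text
clock: 9.22
position: [0.459, -0.0268, 0.2015]
eef_rot: [-179.9, 0.1, 15.0]
contact_force: [0.4, -0.0, 0.2]
grip_width: 0.0854
finger_force: 0.0
```

Emit:
carry_out --pt "0 0 0 0 0 0 -0.2" --pt "0 0 0 0 0 0 -0.2" --pt "0 0 0 0 0 0 -0.2" --pt "0 0 0 0 0 0 -1" --pt "0 0 0 0 0 0 -1" --pt "0 0 0 0 0 0 -1" --pt "0 0 0 0 0 0 -1" --pt "0 0 0 0 0 0 -1" --pt "0 0 0 0 0 0 -1"

```text
clock: 9.97
position: [0.4601, -0.0271, 0.2028]
eef_rot: [180.0, -0.1, 14.9]
contact_force: [-0.8, 0.2, 6.0]
grip_width: 0.0276
finger_force: 62.2
```

Emit:
carry_out --pt "0 0 0 0 0 -0.03 -1" --pt "0 0 0 0 0 -0.06 -1" --pt "0 0 0 0 0 -0.08 -1" --pt "0 0 0 0 0 -0.1 -1" --pt "0 0 0 0 0 -0.1 -1" --pt "0 0 0 0 0 -0.1 -1" --pt "0 0 0 0 0 -0.06 -1" --pt "0 0 0 0 0 -0.03 -1" --pt "0 0 0 0 0 0 -1" --pt "0 0 0 0 0 0 -1"

```text
clock: 10.8
position: [0.4592, -0.0269, 0.3128]
eef_rot: [-179.9, 0.1, 14.9]
contact_force: [0.4, -0.2, -5.0]
grip_width: 0.0271
finger_force: 61.5
```

Run:
```python
from h import *
s=ctrl.get_obs(); print(s["position"],s["contact_force"],s["grip_width"])
cv2.imwrite("pics/s5.png",cv2.resize(eyes.get_image("side")[100:400,100:500],(800,600))[:,:,::-1])
R=Ro.from_euler("xyz",s["eef_rot"],degrees=True).as_matrix()
d=np.array([.565,.34,s["position"][2]])-s["position"]; print(R.T@d/.2)
```

```text
[ 0.45917404 -0.0269339   0.31283908] [ 0.39817537 -0.22627817 -4.95518191] 0.027128666509309222
[ 9.84057302e-01 -1.63634400e+00  6.44999932e-05]
```

View pics/s5.png

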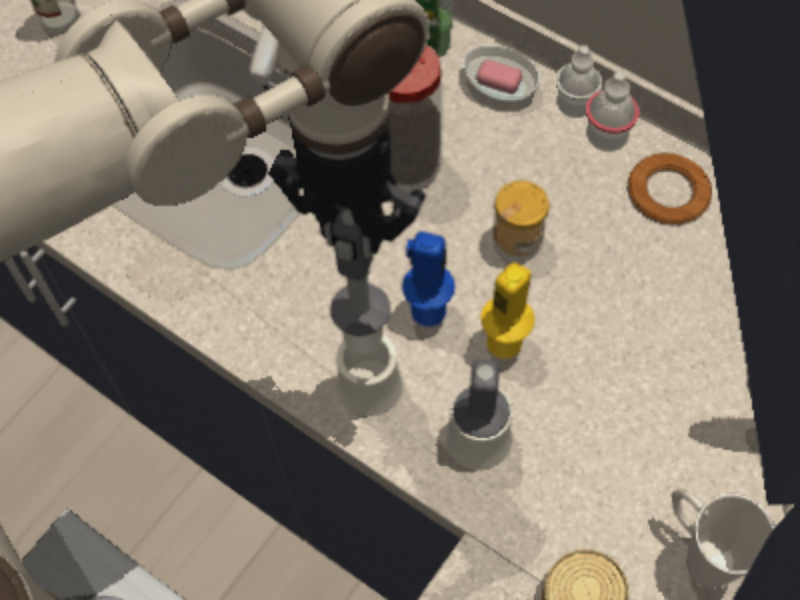

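The side view shows the extended brush in the grip, its bristles clear of the caddy at (365,340), and the other things unmoved. Carrying it over the sink.

Emit:
carry_out --pt "0 0 0 0.03 -0.05 0 -1" --pt "0 0 0 0.05 -0.083 0 -1" --pt "0 0 0 0.05 -0.083 0 -1" --pt "0 0 0 0.05 -0.083 0 -1" --pt "0 0 0 0.05 -0.083 0 -1" --pt "0 0 0 0.05 -0.083 0 -1" --pt "0 0 0 0.05 -0.083 0 -1" --pt "0 0 0 0.05 -0.083 0 -1" --pt "0 0 0 0.05 -0.083 0 -1" --pt "0 0 0 0.05 -0.083 0 -1"

```text
clock: 11.68
position: [0.5107, 0.1526, 0.3121]
eef_rot: [-180.0, 0.2, 14.9]
contact_force: [-0.1, -0.8, -3.6]
grip_width: 0.0273
finger_force: 61.4
```

Emit:
carry_out --pt "0 0 0 0.05 -0.083 0 -1" --pt "0 0 0 0.05 -0.083 0 -1" --pt "0 0 0 0.05 -0.083 0 -1" --pt "0 0 0 0.05 -0.083 0 -1" --pt "0 0 0 0.05 -0.083 0 -1" --pt "0 0 0 0.05 -0.083 0 -1" --pt "0 0 0 0.05 -0.083 0 -1" --pt "0 0 0 0.05 -0.083 0 -1" --pt "0 0 0 0.05 -0.083 0 -1" --pt "0 0 0 0.03 -0.05 0 -1"

```text
clock: 12.52
position: [0.5624, 0.3321, 0.3115]
eef_rot: [-180.0, 0.2, 15.0]
contact_force: [0.1, 0.2, -4.1]
grip_width: 0.0272
finger_force: 61.4
```

Emit:
carry_out --pt "0 0 0 0.01 -0.02 0 -1" --pt "0 0 0 0 0 0 -1" --pt "0 0 0 0 0 0 -1" --pt "0 0 0 0 0 0 -1" --pt "0 0 0 0 0 0 -1" --pt "0 0 0 0 0 0 -1" --pt "0 0 0 0 0 0 -1" --pt "0 0 0 0 0 0 -1"

```text
clock: 13.18
position: [0.5639, 0.3346, 0.3143]
eef_rot: [180.0, -0.0, 14.9]
contact_force: [0.1, -0.1, -4.0]
grip_width: 0.0275
finger_force: 61.5
```

Run:
```python
from h import *
a=eyes.get_image("side")[40:290,60:360]; b=eyes.get_image("top")[140:340,60:260]
o=np.zeros((600,800,3),np.uint8); o[:500,:600]=cv2.resize(a,None,fx=2,fy=2); o[400:,600:]=b
cv2.imwrite("pics/f.png",o[:,:,::-1])
```

```text
(no output)
```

View pics/f.png

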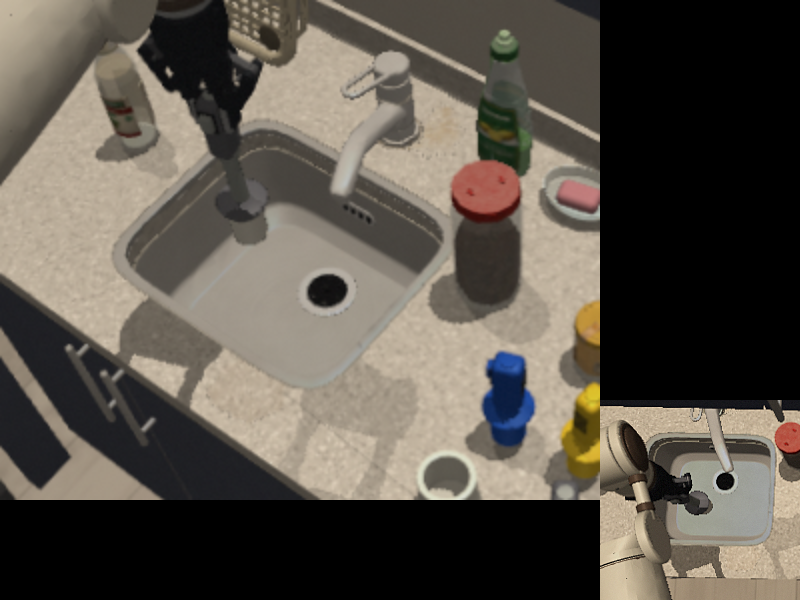

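The picture shows the brush held upright and extended, with its bristles over the basin at side-crop (248,228) and clear of the tap. Handing in.

```bash
python3 -c "
from station import ticket
print(ticket.close_job())"
```

```text
the job is handed in; nothing more can be done
None
```

I handed the job in at about 13 s of robot time: the bottle brush was extended to the second stop in its caddy with its button out, then lifted and held upright over the sink. The pictures agree with this and the other things looked unmoved, but no verdict came back.

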